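# Isolate, vent and zero the governor's position loop

### The arm

A 6-joint arm with a two-finger parallel gripper is mounted at the origin on the work surface. World frame = base frame: x ahead of the robot, y to its left, z up, the work surface at z = 0. Lengths are in mm, angles in rad, forces in N, time in s.
With the tool pointing down it reaches from about 275 to 1000 mm from the base axis. Payload 8.4 kg.
Tool frame: the origin (TCP) lies midway between the tips of the shut fingers; the grasp point (between the pads) lies 19 mm behind it; z points along the fingers, y is the line along which they close (so a half turn about z gives the same grasp; the last joint's range is limited). The gripper opens to 85 mm and grips with 20 to 120 N. Pads are 22 mm wide; open, the fingers measure 114 mm over their backs; the gripper's body (76 mm by 85 mm) begins 54 mm behind the grasp point. The pads swing forward as they close: fully open they stand 13 mm farther back than shut.
Start: joints at [1.229, 0.353, 1.633, -0, 1.155, -0.002], TCP at [208.31, 589.266, 231.281] pointing down, gripper open.
Joint ranges: [-2.63, 2.63], [-0.92, 2.1], [0.06, 2.66], [-1.3, 4.44], [0, 2.69], [-3.02, 3.02]. Speed limits (rad/s): [2.22, 2.22, 2.79, 3.14, 3.14, 3.14].

### API

Orientations are given as [roll, pitch, yaw] about the fixed x, y, z axes, in that order (R = Rz(yaw) Ry(pitch) Rx(roll)).
In Python, from rig import r, cams gives the robot as it stands. The module is installed in compiled form; this text tells all that it offers.
- The arm moves only by the tool send_rows, never from a script. Its argument "targets" is one flat list of numbers, 7 for each row, row after row: the shift along the tool's x, y, z in m, then the turn, a rotation vector about the tool's x, y, z in rad, then the opening, from -1 (shut) to 1 (fully open). In form: [tx, ty, tz, wx, wy, wz, fingers, tx, ty, tz, wx, wy, wz, fingers, ...]. A call has 1 to 12 rows; each row is the pose to reach, as a shift and turn from the pose commanded when the call began, along the tool's axes at that moment; what a row does not reach only later rows make up. A row lasts 1/12 s, in which the tool goes at most 41.7 mm and 7.16 degrees, less where a joint would pass 70% of its speed; a pose out of reach is approached as far as the arm can. A call with a gripper value outside its range is refused whole. The fingers move at their own pace and stop on an object; "grip_force" is the grip in N (left out, the last holds). Time passes only in rows, so rows that repeat a pose let the fingers close. It gives the time, the measured TCP pose, the force, the opening and the grip force at its end, in the units of the state.
- r.sense(): the state, without advancing time (a new reading comes with each control period).
- cams.grab_frame(name): name is "scene" or "top" or "wrist"; returns a dict with "color" (400x640x3 uint8, blue, green, red), "fx", "fy", "cx", "cy" (pixels), "k1" (the pictures are not rectified: a ray, as slopes to the right and down, at radius r is drawn at 1 + k1 r^2 times it, then the intrinsics apply), "xyz" and "attitude" of the camera in the world. Camera axes: x right, y down, z forward; pixel columns grow to the right and rows downward; lengths in mm; the calibration is good to about 2 mm. A picture is of the moment at which its call begins. There is no depth.
- r.sign_off(): hands the job in; it is judged then, once.
The state is a dict: "clock": time; "qpos": joint angles; "qvel": joint speeds; "joint_efforts": joint torques, N m; "eef_pos": TCP position; "tcp_rot": TCP orientation; "contact_force": force on the tool from outside, world axes, zero at the start; "wrist_torque": the same for the moment, N m; "opening": opening from 0.0 (shut) to 1.0 (fully open); "grasp_force": force on a finger pad.
Only numpy, scipy, OpenCV 4.12 (cv2) and the standard library are available. Lean on these libraries where they do the work, as an engineer would, in place of code of your own. Each camera call takes 0.05 s, during which the arm holds its last target. There are 200 camera calls.

### The job

Ready the governor test corner for calibration by pressing three controls with the closed fingertips, in this order: first press the steel pin on top of the copper snubber fully home, then press the bronze mushroom plunger of the relief valve on the granite ledge fully home, and last press the raised end of the rocker on the black position transducer until it has tipped fully over. Press only: pick nothing up, do not shove the loose transducer about, and leave the steel cup, the zinc yoke and the brass plug where they stand. Finish with the hand clear of everything.

Things in the scene. Friction and masses are not known exactly. Their poses are not given: they have to be found in the camera images.
- snub_top (a point): Centre of the flat top of the snubber's push pin, a steel button 22 mm across and 8 mm thick; the point moves with the pin. About 103 mm above the work surface when fully out, 93 mm when fully home.
- snub_pin (a joint): Travel of the snubber's pin, m: 0 fully out, 0.010 fully home (hard stop). It goes straight down, has no spring and stays where it is left; friction of about 5 N resists it. It may start up to 2 mm in.
- snubber: The fixed snubber: steel manifold block 80 x 60 x 24 mm (x, y, z) carrying an upright copper body 38 mm across up to 82 mm high, with the pin in its top; a brass stub 18 mm wide and 18 mm long sticks out at its +x side. Origin at the centre of the underside, z up.
- relief_top (a point): Centre of the flat top of the relief valve's mushroom plunger, a bronze cap 40 mm across and 10 mm thick; the point moves with the plunger. About 198 mm above the work surface when fully out, 188 mm when fully home.
- relief_plunger (a joint): Travel of the relief plunger, m: 0 fully out, 0.010 fully home (hard stop). It goes straight down, has no spring and stays where it is left; friction of about 5 N resists it. It may start up to 2 mm in.
- station: Fixed granite ledge 130 x 220 mm (x, y), its top 120 mm above the work surface, on two cheeks. At local y = -55 mm stands the bronze relief valve (60 mm foot, 56 mm tall above the ledge), at y = +55 mm an 80 mm wide brass funnel, rim 28 mm above the ledge; the valve's spout runs to the funnel. Origin on the work surface under the ledge's middle.
- rocker_press (a point): Point to press on the rocker: on its upper face, on the centre line, 22 mm from the pivot towards the end that starts raised; moves with the rocker. About 60 mm above the work surface at joint 0, 52 mm when fully over.
- zero_rocker (a joint): Angle of the rocker, rad: 0 with its raised end fully up, 0.36 with that end fully down (hard stop; the rocker tilts 0.18 either side of level). It has no spring and stays where it is left; friction of about 0.07 N m resists it. It may start up to 0.06 tipped.
- transducer: Loose position transducer, 0.7 to 1.1 kg: black block 120 x 56 x 40 mm lying flat, thick gland (20 mm) at its -x end, thin steel rod stub (12 mm) at its +x end. On top an aluminium paddle rocker 64 mm long (x), 30 mm wide, 8 mm thick, pivoting about the block's y axis 52 mm above its underside; the +x end starts raised. Origin at the centre of the underside.
- cup: Loose steel cup, 68 mm wide at the rim, 66 mm tall, on the work surface under the funnel. Origin at the centre of its underside. Leave alone.
- yoke: Loose zinc-plated clevis yoke lying flat, about 82 x 44 x 36 mm (x, y, z), mouth to +x. Origin on its underside near its middle. Leave alone.
- plug: Loose brass plug, 32 mm flange 12 mm thick under a 20 mm spigot, 34 mm tall. Origin at the centre of its underside. Leave alone.
Things that resemble listed ones, but are neither listed nor needed, are in the scene too. What is shaped like the snubber but pink is not meant. There is more than one size of the transducer; the job needs the smaller.

How it is judged (in metres and radians):
On the way, in this order (a step that is already met when the one before it is completed fails the run):
1. the snubber's pin is pressed home (value of joint snub_pin above 0.0085 m), for 0.1 s.
2. then the relief valve's plunger is pressed home (value of joint relief_plunger above 0.0085 m), for 0.1 s.
3. then the rocker is tipped over (value of joint zero_rocker above 0.31 rad), for 0.1 s.
At the end, for the whole second after the job is handed in: Pin and plunger each pressed in at least 8.5 of 10 mm, rocker tipped at least 0.31 of 0.36 rad; transducer flat, at rest and within 20 mm of its start; cup, yoke and plug within 15 mm of their starts (value of joint each of snub_pin, relief_plunger above 0.0085 m and value of joint zero_rocker above 0.31 rad and distance of transducer from where it was at the start of the episode below 0.02 m and angle between transducer's own z axis and vertical below 0.05 rad and distance of each of cup, yoke, plug from where it was at the start of the episode below 0.015 m and linear speed of transducer below 0.01 m/s); the robot touches nothing.
It fails at once if the relief plunger is pressed (over 4 mm) before the snubber's pin is in (value of joint relief_plunger above 0.004 m and value of joint snub_pin below 0.007 m).
It fails at once if the rocker is tipped (over 0.15 rad) before the relief plunger is in (value of joint zero_rocker above 0.15 rad and value of joint relief_plunger below 0.007 m).
It fails at once if the transducer is lifted (over 8 mm), shoved (over 20 mm) or tipped (height (world z) of transducer above 0.008 m or distance of transducer from where it was at the start of the episode above 0.02 m or angle between transducer's own z axis and vertical above 0.2 rad).
It fails at once if cup, yoke or plug is lifted (over 8 mm), tipped or moved (over 15 mm) (height (world z) of any of cup, yoke, plug above 0.008 m or distance of any of cup, yoke, plug from where it was at the start of the episode above 0.015 m or angle between any of cup, yoke, plug's own z axis and vertical above 0.3 rad).
It also fails if it takes over 48 s, if anything falls off the work surface, if the arm or the gripper's body presses on something with over 40 N, if the wrist force passes 120 N, or if a joint passes its speed limit or range.

## Working session

There is one attempt and no reset: what is moved stays moved. The work goes in short steps, Python scripts to look and compute and a tool call to move; the robot and the scene stay as the last step left them, time stands still between calls to the robot, and variables do not carry over. Pictures are saved under pics/ and viewed, at most 10 in all, crops included, and the job is handed in when it is done.

Besides the shell and the picture viewer there is one more tool, called after "Emit:" as name(argument=value, ...) on one line, values as JSON. send_rows: Moves the arm, as the interface text tells. Its arguments: {"type":"object","properties":{"targets":{"type":"array"},"grip_force":{"type":"number"}},"required":["targets"]}

```bash
mkdir -p pics; cat > h.py <<'E'
import numpy as np, cv2
from scipy.spatial.transform import Rotation as R
from rig import r, cams
def ray(f,u,v):
    K=np.array([[f['fx'],0,f['cx']],[0,f['fy'],f['cy']],[0,0,1.]])
    p=cv2.undistortPoints(np.array([[[u,v]]],float),K,np.array([f['k1'],0,0,0.]))[0,0]
    return np.array(f['xyz'],float), R.from_euler('xyz',f['attitude']).as_matrix()@np.array([p[0],p[1],1])
def onz(f,u,v,z):
    o,d=ray(f,u,v); return o+d*(z-o[2])/d[2]
def proj(f,P):
    c=R.from_euler('xyz',f['attitude']).as_matrix().T@(np.array(P,float)-np.array(f['xyz'],float))
    x,y=c[0]/c[2],c[1]/c[2]; s=1+f['k1']*(x*x+y*y)
    return f['fx']*x*s+f['cx'],f['fy']*y*s+f['cy']
E
python3 - <<'E'
from h import *
import pickle
F={}
for n in ['top','scene','wrist']:
    f=cams.grab_frame(n); F[n]=f; cv2.imwrite(f'pics/{n}0.png',f['color'])
    print(n,{k:v for k,v in f.items() if k!='color'})
pickle.dump(F,open('F0.pkl','wb'))
print(r.sense())
E
```

```text
top {'fx': 461.56538649370185, 'fy': 461.56538649370185, 'cx': 324.95310016884537, 'cy': 197.50304228092327, 'k1': -0.12948414959625457, 'xyz': array([ 327.84149649,   10.26223913, 1412.1517059 ]), 'attitude': array([-2.99735776, -0.02567824, -1.57136566])}
scene {'fx': 497.00082207404074, 'fy': 497.00082207404074, 'cx': 313.39593497103215, 'cy': 211.57074456578084, 'k1': -0.020463076627236638, 'xyz': array([1393.14980226,  252.10107126,  811.18514858]), 'attitude': array([-2.18345781, -0.02119256,  1.86647811])}
wrist {'fx': 289.53089014231, 'fy': 289.53089014231, 'cx': 319.67843465920686, 'cy': 204.44773096938047, 'k1': -0.008813622281315645, 'xyz': array([143.46507831, 611.41449534, 373.40763022]), 'attitude': array([2.86705890e+00, 2.23103275e-03, 1.23255008e+00])}
{'clock': 0.15, 'qpos': array([ 1.22862729e+00,  3.53548847e-01,  1.63394973e+00,  1.77928773e-05,
        1.15520743e+00, -2.39777368e-03]), 'qvel': array([-0.00020884, -0.00235638, -0.00112922,  0.00098666, -0.00080814,
        0.00054251]), 'joint_efforts': array([ 7.76731267e-04, -6.05632639e+01, -3.42339671e+01,  7.47561876e-05,
        6.08817485e-03,  5.47975344e-05]), 'eef_pos': array([208.16645983, 588.9301939 , 230.70260559]), 'tcp_rot': array([-3.14047934e+00, -1.89398485e-05,  2.80181418e+00]), 'contact_force': array([ 0.71901631, -0.45166329,  0.60085781]), 'wrist_torque': array([-0.04153195, -0.02188101, -0.02065028]), 'grasp_force': 0.0, 'opening': 0.9926161755778887}
```

View pics/top0.png

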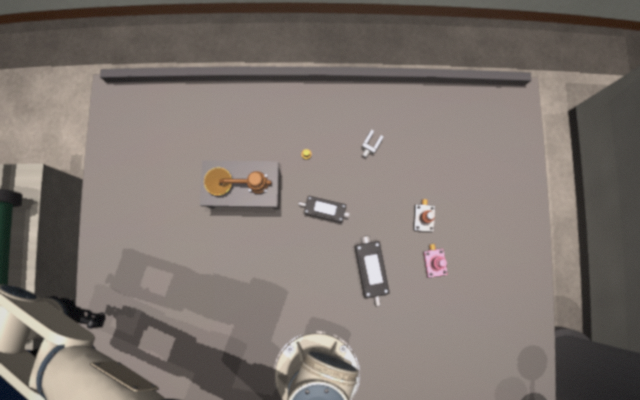

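View pics/scene0.png

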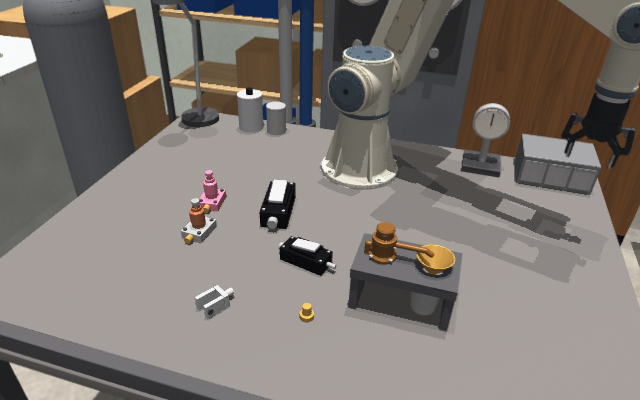

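The top view shows the candidates:
- **Snubbers:** copper on a grey base at (425,217) and pink at (436,263). I want the copper one.
- **Transducers:** small at (325,209) and large at (372,268). I want the small one.
- **Relief valve:** the mushroom plunger is at (257,181).

I'll check these in one enlarged crop.

```bash
python3 - <<'E'
from h import *
import pickle
F=pickle.load(open('F0.pkl','rb'))
t,s=F['top']['color'],F['scene']['color']
def c(im,u,v): return cv2.resize(im[v-25:v+25,u-33:u+33],(264,200),interpolation=cv2.INTER_CUBIC)
m=np.vstack([np.hstack([c(t,425,230),c(t,325,209),c(t,257,181)]),np.hstack([c(s,203,209),c(s,306,254),c(s,390,240)])])
cv2.imwrite('pics/crops.png',m)
for z,(u,v) in {103:(425,217),198:(257,181),60:(325,209)}.items(): print(z,onz(F['top'],u,v,z))
E
```

```text
103 [ 462.12336528 -312.07005232  103.        ]
198 [548.1919454  160.49052306 198.        ]
60 [489.99723765 -24.6970331   60.        ]
```

View pics/crops.png

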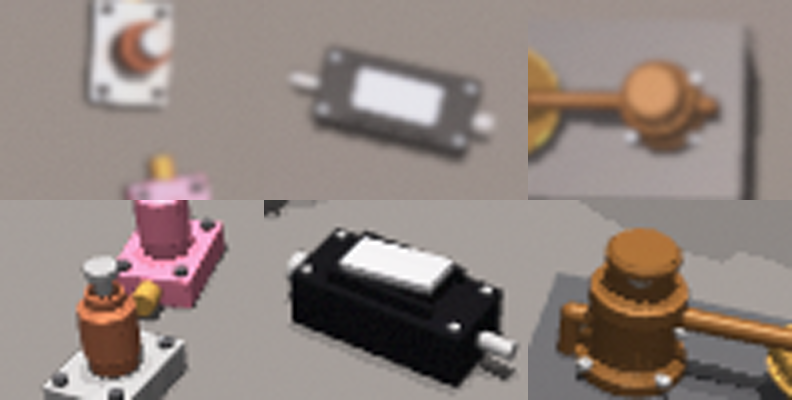

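The crop confirms the choices. The copper snubber's steel pin is at about (431,215) in top and (195,200) in scene. The bronze cap is at about (255,178) in top and (386,227) in scene. The small transducer's rocker is at about (325,208) in top, with the thin rod end at its left in top and its right in scene. Next I'll refine these with masks.

```bash
python3 - <<'E'
from h import *
import pickle
F=pickle.load(open('F0.pkl','rb'))
def blob(n,u,v,fn,w=22):
    im=F[n]['color']; u0,v0=u-w,v-w
    hsv=cv2.cvtColor(im[v0:v+w,u0:u+w],cv2.COLOR_BGR2HSV).astype(int)
    m=fn(hsv).astype(np.uint8)
    k,l,st,ce=cv2.connectedComponentsWithStats(m,connectivity=4)
    # component nearest the seed
    ys,xs=np.nonzero(m); i=np.argmin((ys-w)**2+(xs-w)**2); j=l[ys[i],xs[i]]
    cnt=cv2.findContours((l==j).astype(np.uint8),0,2)[0][0]
    return ce[j]+[u0,v0],st[j][:4]+[u0,v0,0,0],st[j][4],cv2.boxPoints(cv2.minAreaRect(cnt))+[u0,v0]
def tri(a,b):
    (o1,d1),(o2,d2)=ray(F['top'],*a),ray(F['scene'],*b)
    t=np.linalg.lstsq(np.c_[d1,-d2],o2-o1,rcond=None)[0]
    p,q=o1+t[0]*d1,o2+t[1]*d2; return (p+q)/2,np.linalg.norm(p-q)
white=lambda h:(h[...,1]<60)&(h[...,2]>175)
for nm,n,u,v in [('rock','top',325,208),('rock','scene',306,246)]:
    c,b,a,box=blob(n,u,v,white); print(nm,n,c,b,a,[onz(F[n],*p,56).round(0)[:2].tolist() for p in box], onz(F[n],*c,56))
grey=lambda h:(h[...,1]<70)&(h[...,2]>130)
print('pin scene',blob('scene',195,200,grey,8))
print('pin top',blob('top',431,215,lambda h:(h[...,1]<45)&(h[...,2]>170),5))
for a,b,z in [((431,215),(195.2,200.5),102),((255.3,178.5),(386.2,226.8),197),((325.5,207.8),(306,245.5),56)]:
    print(tri(a,b), onz(F['top'],*a,z), onz(F['scene'],*b,z))
for n,u,v in [('top',431,215),('scene',195,202)]:
    im=F[n]['color'];print(cv2.cvtColor(im[v-8:v+9,u-9:u+10],cv2.COLOR_BGR2HSV)[...,1])
E
```

```text
rock top [324.83743842 207.64039409] [314 201  23  14] 203 [[489.0, 10.0], [516.0, 3.0], [501.0, -58.0], [473.0, -52.0]] [494.52927963 -24.32136118  56.        ]
rock scene [305.87830688 243.96825397] [292 238  28  13] 189 [[510.0, -55.0], [479.0, -60.0], [483.0, 6.0], [514.0, 10.0]] [496.59319387 -23.2707373   56.        ]
pin scene (array([192.76331361, 197.64497041]), array([187, 192,  16,  16]), np.int32(169), array([[187., 192.],
       [202., 192.],
       [202., 207.],
       [187., 207.]]))
pin top (array([431.55      , 213.88333333]), array([427, 210,   9,   9]), np.int32(60), array([[427., 210.],
       [435., 210.],
       [435., 218.],
       [427., 218.]]))
(array([ 468.16731691, -330.4807639 ,   98.40893874]), np.float64(1.2786887862699663)) [ 468.02827878 -330.16484682  102.        ] [ 472.82524773 -326.83581149  102.        ]
(array([555.28886037, 167.08577778, 195.07386673]), np.float64(3.0553643250721203)) [555.15664717 165.32227388 197.        ] [557.45924496 168.82684812 197.        ]
(array([494.50305005, -25.05639716,  49.34300021]), np.float64(2.904315992176643
[... 2141 characters left out ...]
   6   3   5   5   4   6  55  80  76  79  75
   75]
 [ 17  16  17  17  15  12   5   5   2   2   5   0   3  99 111 109 110 111
  108]
 [ 15  17  17  17  17  17   7   5   5   8   9   6 128 115 117 117 115 116
  117]
 [ 15  17  17  17  17  57 132  76   6   9   3   6 120 149 123 116 115 113
  128]
 [ 17  15  15  17  17 113 143  79   9   6   6   0 110 152 151 115 115 109
  157]
 [ 15  17  17  15  17 143 155 146  42   6   6  69 146 151 154 129 111 147
  160]
 [ 17  17  17  17  50 139 154 153 151 130 148 144 153 155 147 146 149 153
  161]
 [ 17  17  15  53 141 149 148 150 153 151 151 150 152 155 147 151 153 152
  159]
 [ 17  15  17 116 151 152 151 149 153 153 151 148 148 147 151 153 153 153
  162]]
```

Emit:
send_rows(targets=[-0.552, -0.778, 0.03, 0, 0, 1.47, -1, -0.552, -0.778, 0.03, 0, 0, 1.47, -1, -0.552, -0.778, 0.03, 0, 0, 1.47, -1, -0.552, -0.778, 0.03, 0, 0, 1.47, -1, -0.552, -0.778, 0.03, 0, 0, 1.47, -1, -0.552, -0.778, 0.03, 0, 0, 1.47, -1, -0.552, -0.778, 0.03, 0, 0, 1.47, -1, -0.552, -0.778, 0.03, 0, 0, 1.47, -1, -0.552, -0.778, 0.03, 0, 0, 1.47, -1, -0.552, -0.778, 0.03, 0, 0, 1.47, -1, -0.552, -0.778, 0.03, 0, 0, 1.47, -1, -0.552, -0.778, 0.03, 0, 0, 1.47, -1])

```text
clock: 1.15
eef_pos: [345.0, 106.7, 215.7]
tcp_rot: [3.141, -0.0, 1.326]
contact_force: [1.5, -0.6, 0.4]
opening: 0.002
grasp_force: 0.0
```

Emit:
send_rows(targets=[-0.393, 0.226, 0.015, 0, 0, 0, -1, -0.393, 0.226, 0.015, 0, 0, 0, -1, -0.393, 0.226, 0.015, 0, 0, 0, -1, -0.393, 0.226, 0.015, 0, 0, 0, -1, -0.393, 0.226, 0.015, 0, 0, 0, -1, -0.393, 0.226, 0.015, 0, 0, 0, -1, -0.393, 0.226, 0.015, 0, 0, 0, -1, -0.393, 0.226, 0.015, 0, 0, 0, -1, -0.393, 0.226, 0.015, 0, 0, 0, -1, -0.393, 0.226, 0.015, 0, 0, 0, -1, -0.393, 0.226, 0.015, 0, 0, 0, -1, -0.393, 0.226, 0.015, 0, 0, 0, -1])

```text
clock: 2.15
eef_pos: [473.3, -332.7, 200.2]
tcp_rot: [3.139, 0.002, 1.329]
contact_force: [-0.4, 0.8, -0.0]
opening: 0.001
grasp_force: 0.0
```

```bash
python3 - <<'E'
from h import *
import pickle
f=cams.grab_frame('wrist'); pickle.dump(f,open('F1.pkl','wb')); s=r.sense()
print(s['eef_pos'],s['tcp_rot'],f['xyz'],f['attitude'])
print('tip',proj(f,s['eef_pos']),'pin',proj(f,(469.5,-329,102)))
cv2.imwrite('pics/w1.png',f['color'])
E
```

```text
[ 472.06719042 -329.71184515  199.90826155] [3.14142622e+00 3.93831554e-04 1.32879027e+00] [ 488.95573001 -266.39352497  342.86544727] [ 2.86520637 -0.00400735 -0.24013014]
tip (np.float64(316.10600019121586), np.float64(249.19525769456783)) pin (np.float64(313.9089802506218), np.float64(201.23540631244342))
```

View pics/w1.png

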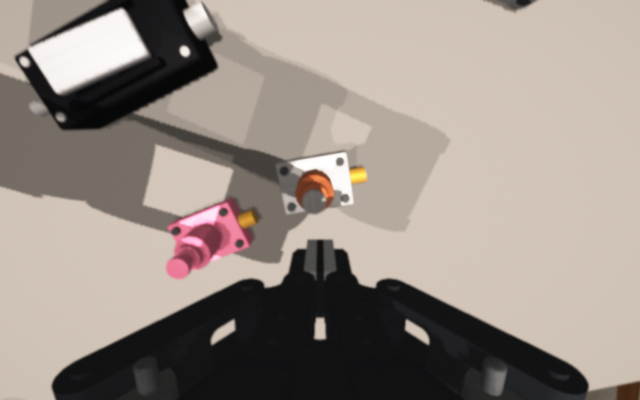

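The wrist view shows the copper snubber's pin at about (314,201), with the projected estimate at (313.9,201.2), so they agree. The pink decoy's pin is at (178,268) and the fingertips are at (320,242). Going down.

Emit:
send_rows(targets=[0, -0.0026, 0.04, 0, 0, 0, -1, 0, -0.0026, 0.075, 0, 0, 0, -1, 0, -0.0026, 0.09, 0, 0, 0, -1, 0, -0.0026, 0.095, 0, 0, 0, -1, 0, -0.0026, 0.098, 0, 0, 0, -1, 0, -0.0026, 0.1, 0, 0, 0, -1, 0, -0.0026, 0.102, 0, 0, 0, -1, 0, -0.0026, 0.104, 0, 0, 0, -1, 0, -0.0026, 0.105, 0, 0, 0, -1, 0, -0.0026, 0.106, 0, 0, 0, -1, 0, -0.0026, 0.107, 0, 0, 0, -1, 0, -0.0026, 0.107, 0, 0, 0, -1])

```text
clock: 3.2
eef_pos: [469.6, -326.2, 93.8]
tcp_rot: [3.141, 0.0, 1.332]
contact_force: [-0.5, 3.6, 4.1]
opening: 0.003
grasp_force: 2.3
```

Emit:
send_rows(targets=[0, 0, 0.001, 0, 0, 0, -1, 0, 0, 0.002, 0, 0, 0, -1, 0, 0, 0.003, 0, 0, 0, -1, 0, 0, 0.003, 0, 0, 0, -1])

```text
clock: 3.53
eef_pos: [469.7, -326.3, 92.8]
tcp_rot: [3.14, 0.0, 1.332]
contact_force: [-6.5, 9.5, 28.2]
opening: 0.002
grasp_force: 14.0
```

Emit:
send_rows(targets=[0, 0, -0.04, 0, 0, 0, -1, 0, 0, -0.08, 0, 0, 0, -1, 0.03, -0.002, -0.11, 0, 0, 0, -1, 0.07, -0.005, -0.14, 0, 0, 0, -1, 0.11, -0.008, -0.165, 0, 0, 0, -1, 0.15, -0.01, -0.18, 0, 0, 0, -1, 0.19, -0.013, -0.187, 0, 0, 0, -1, 0.23, -0.016, -0.187, 0, 0, 0, -1, 0.27, -0.018, -0.187, 0, 0, 0, -1, 0.31, -0.021, -0.187, 0, 0, 0, -1, 0.35, -0.024, -0.187, 0, 0, 0, -1, 0.39, -0.026, -0.187, 0, 0, 0, -1])

```text
clock: 4.53
eef_pos: [535.5, 54.6, 277.6]
tcp_rot: [3.14, 0.0, 1.332]
contact_force: [0.2, 0.3, 0.6]
opening: -0.004
grasp_force: 0.0
```

Emit:
send_rows(targets=[0.04, -0.003, 0, 0, 0, 0, -1, 0.08, -0.006, 0, 0, 0, 0, -1, 0.109, -0.008, 0, 0, 0, 0, -1, 0.109, -0.008, 0, 0, 0, 0, -1, 0.109, -0.008, 0, 0, 0, 0, -1])

```text
clock: 4.95
eef_pos: [553.4, 161.9, 277.0]
tcp_rot: [3.141, 0.001, 1.335]
contact_force: [-0.3, -0.5, 0.4]
opening: 0.0
grasp_force: 0.0
```

```bash
python3 - <<'E'
from h import *
import pickle
f=cams.grab_frame('wrist'); s=r.sense()
print(s['eef_pos'],s['tcp_rot'],s['contact_force'])
print('tip',proj(f,s['eef_pos']),'cap',proj(f,(556,167,197)))
cv2.imwrite('pics/w2.png',f['color'])
g=cams.grab_frame('scene');t=cams.grab_frame('top');pickle.dump((f,g,t),open('F2.pkl','wb'))
cv2.imwrite('pics/s2.png',cv2.resize(g['color'][170:290,150:350],(800,480)))
E
```

```text
[553.20395343 160.72354075 277.07760632] [3.14142444e+00 9.17066543e-04 1.33317658e+00] [ 0.55960478 -0.2441539   0.76562839]
tip (np.float64(319.7003375325353), np.float64(256.00841904880053)) cap (np.float64(321.06617723619485), np.float64(203.9351660619551))
```

View pics/w2.png

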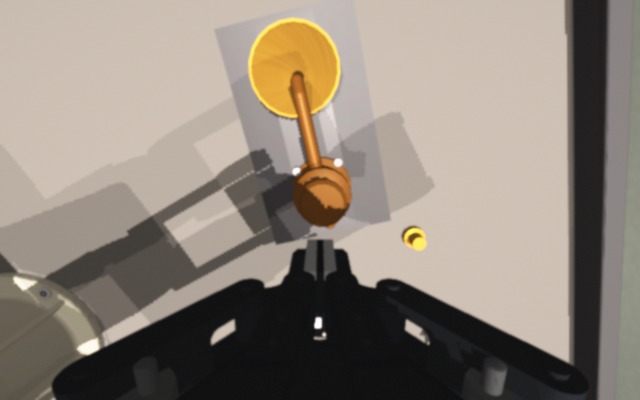

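View pics/s2.png

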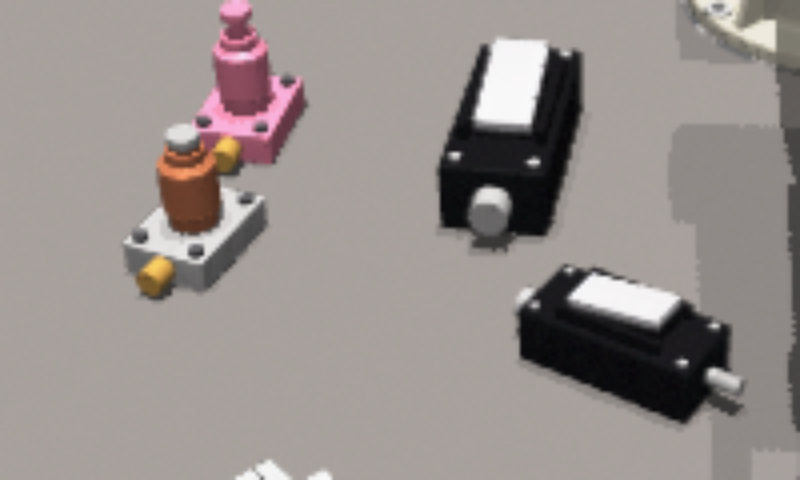

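The close-up of the scene shows the copper snubber's pin pressed home at (182,137). In the wrist view the cap is centred at about (322,201) and was projected at (321,204), so it needs only a small correction.

Emit:
send_rows(targets=[0.008, 0.001, 0.03, 0, 0, 0, -1, 0.008, 0.001, 0.06, 0, 0, 0, -1, 0.008, 0.001, 0.072, 0, 0, 0, -1, 0.008, 0.001, 0.077, 0, 0, 0, -1, 0.008, 0.001, 0.08, 0, 0, 0, -1, 0.008, 0.001, 0.083, 0, 0, 0, -1, 0.008, 0.001, 0.085, 0, 0, 0, -1, 0.008, 0.001, 0.087, 0, 0, 0, -1, 0.008, 0.001, 0.088, 0, 0, 0, -1, 0.008, 0.001, 0.089, 0, 0, 0, -1, 0.008, 0.001, 0.09, 0, 0, 0, -1, 0.008, 0.001, 0.09, 0, 0, 0, -1])

```text
clock: 6.1
eef_pos: [556.6, 168.2, 188.0]
tcp_rot: [3.14, -0.0, 1.332]
contact_force: [0.1, -4.7, 5.7]
opening: -0.002
grasp_force: 2.7
```

Emit:
send_rows(targets=[0, 0, 0.001, 0, 0, 0, -1, 0, 0, 0.002, 0, 0, 0, -1, 0, 0, 0.003, 0, 0, 0, -1, 0, 0, 0.003, 0, 0, 0, -1])

```text
clock: 6.43
eef_pos: [556.8, 168.2, 187.8]
tcp_rot: [3.139, -0.001, 1.332]
contact_force: [-8.3, -8.1, 30.7]
opening: -0.001
grasp_force: 15.1
```

Emit:
send_rows(targets=[0, 0, -0.03, 0, 0, 0, -1, 0, 0, -0.06, 0, 0, 0, -1, -0.03, -0.003, -0.07, 0, 0, 0, -1, -0.07, -0.006, -0.07, 0, 0, 0, -1, -0.11, -0.009, -0.07, 0, 0, 0, -1, -0.15, -0.012, -0.06, 0, 0, 0, -1, -0.179, -0.015, -0.03, 0, 0, 0, -1, -0.179, -0.015, 0.01, 0, 0, 0, -1, -0.179, -0.015, 0.045, 0, 0, 0, -1, -0.179, -0.015, 0.045, 0, 0, 0, -1, -0.179, -0.015, 0.045, 0, 0, 0, -1, -0.179, -0.015, 0.045, 0, 0, 0, -1])

```text
clock: 7.43
eef_pos: [500.3, -1.7, 141.0]
tcp_rot: [3.14, -0.001, 1.332]
contact_force: [0.0, -0.9, 0.4]
opening: 0.001
grasp_force: 0.0
```

```bash
python3 - <<'E'
from h import *
import pickle
f=cams.grab_frame('wrist'); s=r.sense()
print(s['eef_pos'],s['tcp_rot'],s['contact_force'])
print('tip',proj(f,s['eef_pos']))
hsv=cv2.cvtColor(f['color'],cv2.COLOR_BGR2HSV)
m=cv2.inRange(hsv,(0,0,200),(180,30,255)); m=cv2.morphologyEx(m,cv2.MORPH_OPEN,np.ones((5,5)))
for c in cv2.findContours(m,0,2)[0]:
    if cv2.contourArea(c)>1000:
        b=cv2.boxPoints(cv2.minAreaRect(c)); print(cv2.contourArea(c),b.round(0).tolist(),[onz(f,*p,56)[:2].round(1).tolist() for p in b])
P=(500.3,-2,59); q=proj(f,P); print('press',q)
im=f['color'].copy(); cv2.circle(im,(int(q[0]),int(q[1])),3,(0,0,255),-1); cv2.imwrite('pics/w3.png',im)
E
```

```text
[500.75715614  -1.61365158 141.53756465] [ 3.13867935e+00 -9.30219809e-04  1.33242312e+00] [ 0.12874442 -0.5088891   0.61705009]
tip (np.float64(320.53783627051547), np.float64(254.1260548171822))
2085.5 [[30.0, 339.0], [127.0, 302.0], [139.0, 333.0], [42.0, 371.0]] [[203.5, -62.6], [310.8, -45.9], [308.0, -79.7], [196.6, -98.8]]
3094.5 [[169.0, 115.0], [228.0, 95.0], [248.0, 156.0], [189.0, 176.0]] [[407.6, 96.8], [455.3, 99.5], [456.5, 53.4], [406.2, 49.6]]
70021.0 [[326.0, 0.0], [639.0, 0.0], [639.0, 366.0], [326.0, 366.0]] [[539.8, 142.3], [751.1, 92.9], [769.4, -233.7], [469.1, -157.9]]
14047.0 [[33.0, 0.0], [385.0, 0.0], [385.0, 79.0], [33.0, 79.0]] [[344.0, 190.5], [579.1, 132.9], [570.1, 83.3], [319.5, 144.5]]
press (np.float64(319.50317064557237), np.float64(210.39711190583705))
```

View pics/w3.png

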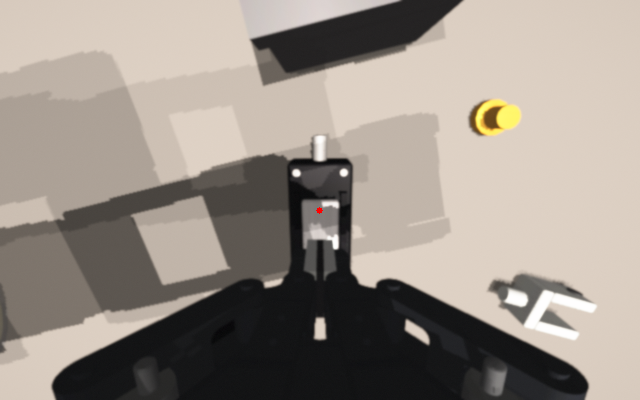

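The wrist view shows the small transducer. The rocker's raised end edge is at row 199, its sides are at columns 302 to 339, and the press point (320,210) is on the centre line about 9 mm from the end. Going down.

Emit:
send_rows(targets=[0, 0, 0.03, 0, 0, 0, -1, 0, 0, 0.06, 0, 0, 0, -1, 0, 0, 0.073, 0, 0, 0, -1, 0, 0, 0.077, 0, 0, 0, -1, 0, 0, 0.079, 0, 0, 0, -1, 0, 0, 0.081, 0, 0, 0, -1, 0, 0, 0.083, 0, 0, 0, -1, 0, 0, 0.084, 0, 0, 0, -1, 0, 0, 0.085, 0, 0, 0, -1, 0, 0, 0.086, 0, 0, 0, -1, 0, 0, 0.087, 0, 0, 0, -1, 0, 0, 0.087, 0, 0, 0, -1])

```text
clock: 8.48
eef_pos: [500.5, -1.7, 53.4]
tcp_rot: [3.139, -0.001, 1.331]
contact_force: [1.9, 4.5, 4.6]
opening: 0.004
grasp_force: 2.6
```

Emit:
send_rows(targets=[0, 0, 0.001, 0, 0, 0, -1, 0, 0, 0.002, 0, 0, 0, -1, 0, 0, 0.003, 0, 0, 0, -1, 0, 0, 0.003, 0, 0, 0, -1])

```text
clock: 8.82
eef_pos: [500.8, -1.6, 52.2]
tcp_rot: [3.139, -0.001, 1.331]
contact_force: [-5.2, 5.2, 32.6]
opening: 0.003
grasp_force: 16.2
```

Emit:
send_rows(targets=[0, 0, -0.02, 0, 0, 0, -1, 0, 0, -0.06, 0, 0, 0, -1, 0, 0, -0.1, 0, 0, 0, -1, 0, 0, -0.14, 0, 0, 0, -1, 0, 0, -0.18, 0, 0, 0, -1, 0, 0, -0.21, 0, 0, 0, -1, -0.04, -0.01, -0.23, 0, 0, 0, -1, -0.08, -0.02, -0.23, 0, 0, 0, -1, -0.12, -0.03, -0.23, 0, 0, 0, -1, -0.12, -0.03, -0.23, 0, 0, 0, -1, -0.12, -0.03, -0.23, 0, 0, 0, -1, -0.12, -0.03, -0.23, 0, 0, 0, -1])

```text
clock: 9.82
eef_pos: [441.3, -111.7, 279.7]
tcp_rot: [3.141, -0.0, 1.33]
contact_force: [-0.4, 0.1, -1.1]
opening: -0.001
grasp_force: 0.0
```

```bash
python3 - <<'E'
from h import *
import pickle
F=pickle.load(open('F0.pkl','rb')); g=cams.grab_frame('scene'); s=r.sense(); print(s['eef_pos'],s['contact_force'],s['clock'])
c=lambda im,u,v:cv2.resize(im[v-25:v+25,u-33:u+33],(396,300),interpolation=cv2.INTER_CUBIC)
cv2.imwrite('pics/cmp.png',np.vstack([np.hstack([c(x,306,254),c(x,390,240)]) for x in (F['scene']['color'],g['color'])]))
E
```

```text
[ 441.63624548 -111.14032424  279.53421094] [0.71268932 0.61126979 0.15515128] 9.8667
```

View pics/cmp.png

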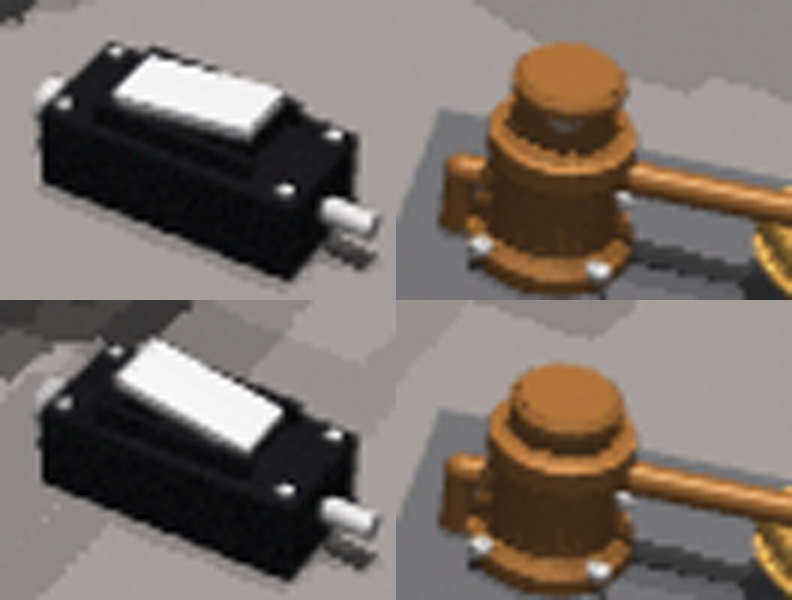

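In the before/after picture the rocker has tipped over towards the rod end at about (250,440), the plunger is home at (570,395), and the transducer hasn't moved. Handing in.

```bash
python3 -c "
from rig import r
print(r.sign_off())"
```

```text
the job is handed in; nothing more can be done
None
```

The snubber pin, relief plunger and rocker were pressed in that order, each until it reached its hard stop; the hand is clear and the job was handed in at about 10 s, with no verdict returned.

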